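# Stack a drilling sandwich on the rotary table and lock it

### The arm

A 6-joint arm with a two-finger parallel gripper is mounted at the origin on the work surface. World frame = base frame: x ahead of the robot, y to its left, z up, the work surface at z = 0. Lengths are in mm, angles in degrees, forces in N, time in s.
With the tool pointing down it reaches from about 325 to 900 mm from the base axis. Payload 6.1 kg.
Tool frame: the origin (TCP) lies midway between the tips of the shut fingers; the grasp point (between the pads) lies 19 mm behind it (grip_point_offset is the distance from the TCP to the grasp point, in mm); z points along the fingers, y is the line along which they close (so a half turn about z gives the same grasp; the last joint's range is limited). The gripper opens to 85 mm and grips with 20 to 120 N. Pads are 22 mm wide; open, the fingers measure 114 mm over their backs; the gripper's body (76 mm by 85 mm) begins 54 mm behind the grasp point. The pads swing forward as they close: fully open they stand 13 mm farther back than shut.
Start: joints at [-72.256, 12.628, 87.462, -0, 79.91, -7.225], TCP at [263.827, -566.578, 231.3] pointing down, gripper open.
Joint ranges: [-170.65, 170.65], [-52.31, 119.04], [5.05, 147.46], [-71.25, 251.25], [11.57, 151.72], [-153.62, 153.62]. Speed limits (degrees/s): [147.25, 147.25, 172.46, 180, 180, 180].

### API

Orientations are given as a 3x3 rotation matrix whose columns are the frame's x, y, z axes.
In Python, from workcell import * gives the robot as it stands.
- The arm moves only by the shell command python3 -m creep 'ROWS'. ROWS is text: rows parted by semicolons, each of 5 numbers parted by spaces: the opening, from 0 (shut) to 1 (fully open), then the shift along the tool's x, y, z in mm, then the turn about the tool's z in degrees. A call has 1 to 10 rows; each row is the pose to reach, as a shift and turn from the pose commanded when the call began, along the tool's axes at that moment; what a row does not reach only later rows make up. A row lasts 1/8 s, in which the tool goes at most 62.5 mm and 10.7 degrees, less where a joint would pass 70% of its speed; a pose out of reach is approached as far as the arm can. A call with a gripper value outside its range is refused whole. The fingers move at their own pace and stop on an object; the grip force is fixed at half the most. Time passes only in rows, so rows that repeat a pose let the fingers close. It gives the time, the measured TCP pose, the force, the opening and the grip force at its end, in the units of the state.
- state(): the state, without advancing time (a new reading comes with each control period).
- read_camera(name): name is "scene" or "side" or "wrist"; returns a dict with "img" (384x512x3 uint8, red, green, blue), "mtx" (3x3 intrinsics, pixels), "k1" (the pictures are not rectified: a ray, as slopes to the right and down, at radius r is drawn at 1 + k1 r^2 times it, then the intrinsics apply), "camera_from_world" (4x4, takes a point from world to camera coordinates); the wrist camera has in their place "mount" (4x4, takes a point from camera to tool coordinates, whose origin is the TCP and whose axes are the flange's). Camera axes: x right, y up, looking along -z (the intrinsics and any distortion apply to the point x, -y, -z); pixel columns grow to the right and rows downward; lengths in mm; the calibration is good to about 2 mm. A picture is of the moment at which its call begins: read the wrist's pose just before it. There is no depth.
- hand_in(): hands the job in; it is judged then, once.
Trained networks look in a picture, given as the dict that the camera call returned (one of the last four; its "shot" number tells which), for a name from the list of things; names that differ only in an ending like _2 or _b are one class to them, and where a whole thing is asked for, a point or a joint stands for the part that bears it (a point fixed in the world has none). Each returns a list of dicts, best first, with "score" (0 to 1); they miss things now and then, are a little off and sometimes report something else, mostly with a low value. They report only what shows in the picture. A call takes as long as a camera call.
- masks_of(name, picture): "pixels" (384x512 bool, what is visible of it) and "pixel" ([row, column] in pixels, amid what is visible of it).
The state is a dict: "time_s": time; "joint_pos": joint angles; "joint_velocities": joint speeds; "tau": joint torques, N m; "eef_pos": TCP position; "eef_rot": TCP orientation; "force": force on the tool from outside, world axes, zero at the start; "wrist_torque": the same for the moment, N m; "width": opening from 0.0 (shut) to 1.0 (fully open); "finger_force": force on a finger pad.
Only numpy, scipy, OpenCV 4.12 (cv2) and the standard library are available. Lean on these libraries where they do the work, as an engineer would, in place of code of your own. Each camera call takes 0.05 s, during which the arm holds its last target. There are 200 camera calls.

### The job

Set up the brass blank for drilling on the rotary table: lay the brown backing disc flat on the table top, the brass blank on it and the blue pressure disc on top of that, all three stacked concentric with the table's centre, each lowered into place and not dropped. Also push the table's lock lever all the way down to its stop, and leave the other things on the bench where they are.

Things in the scene. Friction and masses are not known exactly. Their poses are not given: they have to be found in the camera images.
- rotary: 150 mm rotary table, fixed on the bench: dark green cast base 190 x 170 mm, round steel top 152 mm across, flat, 85 mm above the bench, with scribed circles, crossed T-slots and a dark 27 mm centre bore. Origin on the bench below the table's centre, z up. A handwheel stands out to its +x side (185 mm from the centre, 87 mm high); the lock lever is on its +y side. Yaw within 0.35 rad.
- table_centre (a point): centre of the rotary table's top surface, 85 mm above the bench; axes as rotary. The backing disc's underside belongs here.
- lock (a joint): lock lever of the rotary table: 0 = unlocked, lever raised 50 degrees above level; 1.05 rad = locked, lever 10 degrees below level, on its stop. It starts anywhere from 0 to 0.2. It swings down in an upright plane and stays where it is left; friction needs about 5 N at the knob. It can be pushed down from above with the shut fingers.
- lock_knob (a point): centre of the lever's black ball knob, 24 mm in diameter, 70 mm from the pivot; it moves with the lever. From the pivot it lies towards the rotary body's -x side.
- lock_pivot (a point): pivot of the lock lever, 46 mm above the bench, 114 mm from the table's centre towards the rotary body's +y, in the plane in which the knob swings; fixed to rotary, same axes. The lever turns about the y axis.
- backing: brown phenolic backing disc, loose, 66 mm diameter, 18 mm thick, 0.07 to 0.12 kg, flat on both faces. Origin at the centre of its underside, z up. The bottom layer.
- blank: brass blank, loose, 64 mm diameter, 22 mm thick, 0.5 to 0.7 kg, flat on both faces. Origin at the centre of its underside, z up. The middle layer.
- pressure: blue anodised pressure disc, loose, 60 mm diameter, 18 mm thick, 0.11 to 0.18 kg, flat on both faces, small centre mark on top. Origin at the centre of its underside, z up. The top layer.
- face_mill: bystander, loose: dark steel face-mill cutter with brass-coloured inserts, 63 mm diameter, 40 mm high. Origin at the centre of its underside. It may lie at any of the four places where the discs lie.
- spanner: bystander, loose: open-ended spanner about 170 mm long, lying on the bench at the left of the work. Origin under its middle, along its x axis.
- holder: bystander, loose: steel tool holder with a cutter, 175 mm high, standing in a black pot 80 mm across, beyond the work on the right. Origin at the centre of its underside.
- spray: bystander, loose: white spray bottle with green label band, 75 mm across, 235 mm high, beyond the work on the left. Origin at the centre of its underside.

How it is judged (in metres and radians):
At the end, for the whole second after the job is handed in: Backing disc flat on the rotary table's top, blank flat on it and pressure disc flat on the blank (each height within 3 mm, tilt under 0.05 rad), each disc's centre within 6 mm of the table's axis and at rest; lock lever down past 0.95 rad (horizontal distance between each of backing, blank, pressure and table_centre below 0.006 m and z of backing in the frame of table_centre between -0.003 and 0.003 m and angle between each of backing, blank, pressure's own z axis and vertical below 0.05 rad and linear speed of each of backing, blank, pressure below 0.02 m/s and z of blank in the frame of table_centre between 0.015 and 0.021 m and z of pressure in the frame of table_centre between 0.037 and 0.043 m and value of joint lock above 0.95 rad); the robot touches nothing.
It fails at once if a bystander (face mill, spanner, tool holder or spray bottle) is shifted by more than 20 mm or tipped (distance of any of face_mill, spanner, holder, spray from where it was at the start of the episode above 0.02 m or angle between any of face_mill, holder, spray's own z axis and vertical above 0.35 rad).
It fails at once if a disc is dropped (it moves faster than 0.45 m/s without touching the fingers: a fall of more than about 10 mm) ((linear speed of backing above 0.45 m/s and contact force between backing and the fingers below 0.05 N) or (linear speed of blank above 0.45 m/s and contact force between blank and the fingers below 0.05 N) or (linear speed of pressure above 0.45 m/s and contact force between pressure and the fingers below 0.05 N)).
It also fails if it takes over 72 s, if anything falls off the work surface, if the arm or the gripper's body presses on something with over 40 N, if the wrist force passes 120 N, or if a joint passes its speed limit or range.

## Working session

There is one attempt and no reset: what is moved stays moved. The work goes in short steps, Python scripts to look and compute and a shell command to move; the robot and the scene stay as the last step left them, time stands still between calls to the robot, and variables do not carry over. Pictures are saved under pics/ and viewed, at most 10 in all, crops included, and the job is handed in when it is done.

```bash
ls; mkdir -p pics; cat > h.py <<'E'
from workcell import *
import numpy as np, cv2
def ray(p,row,col):
    """world ray origin, dir from a picture"""
    K=np.array(p["mtx"]);k1=p["k1"]
    d=np.array([(col-K[0,2])/K[0,0],(row-K[1,2])/K[1,1]])
    u=d.copy()
    for _ in range(20): u=d/(1+k1*(u@u))
    v=np.array([u[0],-u[1],-1.])
    T=p["T"] # world_from_camera
    return T[:3,3],T[:3,:3]@v
def shot(name):
    s=state(); p=read_camera(name)
    if name=="wrist":
        W=np.eye(4);W[:3,:3]=s["eef_rot"];W[:3,3]=s["eef_pos"]
        p["T"]=W@np.array(p["mount"])
    else: p["T"]=np.linalg.inv(np.array(p["camera_from_world"]))
    return p
def at_z(p,row,col,z):
    o,d=ray(p,row,col); return o+d*(z-o[2])/d[2]
def proj(p,X):
    c=np.linalg.inv(p["T"])@np.append(X,1); u=np.array([c[0],-c[1]])/-c[2]
    u=u*(1+p["k1"]*(u@u)); K=np.array(p["mtx"])
    return np.array([u[1]*K[1,1]+K[1,2],u[0]*K[0,0]+K[0,2]])
def save(p,f): cv2.imwrite("pics/"+f,cv2.cvtColor(p["img"],cv2.COLOR_RGB2BGR))
E
python3 - <<'E'
from h import *
s=state();print(s)
for c in ["scene","side"]:
    p=shot(c);save(p,c+"0.png");print(c,p["T"].round(2).tolist(),p["k1"],np.array(p["mtx"]).tolist())
    for n,h in [("rotary",85),("backing",18),("blank",22),("pressure",18),("face_mill",40),("lock_knob",80),("spanner",5),("holder",100),("spray",100)]:
        for m in masks_of(n,p)[:3]:
            if m["score"]>.3: print(n,round(m["score"],2),np.round(m["pixel"]),m["pixels"].sum(),at_z(p,*m["pixel"],h).round(0))
E
```

```text
pics
{'time_s': 0.0, 'joint_pos': array([-7.22544266e+01,  1.26766812e+01,  8.75249991e+01, -1.46562313e-03,
        7.99139525e+01, -7.22370784e+00]), 'joint_velocities': array([-0.17162197,  0.02773471, -0.05083003,  0.03315287,  0.04069284,
        0.04887563]), 'tau': array([ 4.57918050e-04, -4.96903288e+01, -3.89393270e+01, -2.15053619e-04,
        1.11166920e-02, -2.75284145e-05]), 'eef_pos': array([ 263.64310114, -565.98574052,  230.19079429]), 'eef_rot': array([[ 9.06532412e-01,  4.22135734e-01, -6.39106328e-04],
       [ 4.22136156e-01, -9.06530419e-01,  1.91446972e-03],
       [ 2.28796753e-04, -2.00531874e-03, -9.99997963e-01]]), 'force': array([-0.6967861 ,  0.31080786, -0.6836561 ]), 'wrist_torque': array([-0.00329841, -0.00019367, -0.01119946]), 'finger_force': 0.0, 'width': 0.998097541242228}
scene [[0.05, -0.8, 0.6, 1306.39], [1.0, 0.04, -0.02, -9.92], [-0.01, 0.6, 0.8, 1079.03], [0.0, 0.0, 0.0, 1.0]] -0.042798979425260966 [[420.4958173704244, 0.0, 257.7957934810782], [0.0, 420.4958173704244, 201.09222461347366], [0.0, 0.0, 1.0]]
rotary 0.96 [224. 242.] 3768 [644. -38
[... 491 characters left out ...]
.88], [0.01, 0.86, 0.51, 844.54], [0.0, 0.0, 0.0, 1.0]] -0.15050253749202389 [[448.07581200125827, 0.0, 248.95276222014076], [0.0, 448.07581200125827, 185.06342752925136], [0.0, 0.0, 1.0]]
rotary 0.78 [189. 243.] 2489 [544.  45.  85.]
backing 0.77 [231. 183.] 301 [623. 263.  18.]
blank 0.67 [177. 303.] 194 [ 458. -234.   22.]
pressure 0.52 [199. 232.] 77 [597.  28.  18.]
pressure 0.41 [166. 271.] 129 [ 602. -249.   18.]
face_mill 0.8 [260. 227.] 383 [417. 322.  40.]
spanner 0.72 [285. 179.] 386 [490. 443.   5.]
holder 0.97 [140. 280.] 484 [ 609. -327.  100.]
holder 0.44 [188. 241.] 2632 [537.  64. 100.]
spray 0.75 [232. 142.] 1844 [638. 412. 100.]
spray 0.71 [189. 243.] 2504 [531.  65. 100.]
```

View pics/scene0.png

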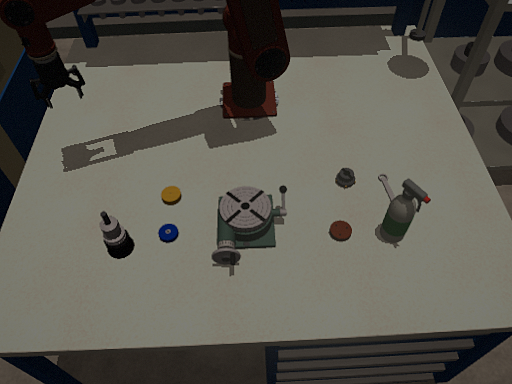

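View pics/side0.png

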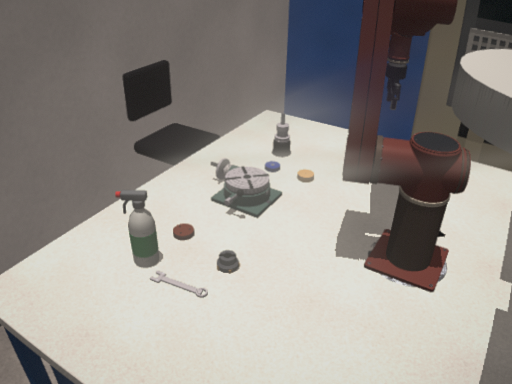

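The scene view shows the table's bore at about (206,245) and the knob at (189,283). The brass blank is at (195,172), the blue disc at (233,168), the brown disc at (231,341) and the mill at (177,346). The side view agrees with this.

```bash
python3 - <<'E'
from h import *
p=shot("scene")
for n,r,c,z in [("table",206,245,85),("knob",189,283,100),("blank",194.5,172,22),("press",232,168.5,18),("back",230,341,18),("mill",174,346,40),("wheel",256,226,87)]:
    print(n,at_z(p,r,c,z).round(0))
w=shot("wrist");print(np.array(w["mount"]).round(3).tolist(),np.array(w["mtx"]).tolist(),w["k1"])
E
```

```text
table [580. -28.  85.]
knob [535.  87. 100.]
blank [ 476. -261.   22.]
press [ 615. -261.   18.]
back [636. 255.  18.]
mill [438. 301.  40.]
wheel [745. -84.  87.]
[[0.0, 0.961, 0.275, 70.302], [1.0, -0.0, 0.001, -0.406], [0.001, 0.275, -0.961, -142.506], [0.0, 0.0, 0.0, 1.0]] [[290.25094052986464, 0.0, 249.57682309138937], [0.0, 290.25094052986464, 193.52966260481952], [0.0, 0.0, 1.0]] -0.0014286587466497548
```

```bash
python3 -m creep '1 466 -253 -20 25;1 466 -253 -20 25;1 466 -253 -20 25;1 466 -253 -20 25;1 466 -253 -20 25;1 466 -253 -20 25;1 466 -253 -20 25;1 466 -253 -20 25;1 466 -253 -20 25;1 466 -253 -20 25'
cat >> h.py <<'E'
H=dict(backing=18,blank=22,pressure=18,face_mill=40)
def circ(p,pix,z,r):
    """centre of top-face circle of known radius, from mask: fit to projected contour (silhouette of a cylinder z-h..z)"""
    from scipy.optimize import minimize
    def sil(x,h):
        a=np.linspace(0,2*np.pi,60); pts=[]
        for zz in (z,z-h):
            for t in a: pts.append(proj(p,[x[0]+r*np.cos(t),x[1]+r*np.sin(t),zz])[::-1])
        return cv2.convexHull(np.array(pts,np.float32))
    return sil
def fit(p,pix,top,h,r):
    from scipy.optimize import least_squares
    rr,cc=np.nonzero(pix); m=np.array([rr.mean(),cc.mean()]); sil=circ(p,pix,top,r)
    def res(x):
        M=cv2.moments(sil(x,h)); return [M['m01']/M['m00']-m[0],M['m10']/M['m00']-m[1]]
    x0=at_z(p,*m,top)[:2]; s=least_squares(res,x0,diff_step=1e-3)
    return s.x, cv2.contourArea(sil(s.x,h)), pix.sum()
E
python3 - <<'E'
from h import *
s=state();print(s["time_s"],s["eef_pos"].round(1),s["eef_rot"].round(3).tolist(),s["joint_pos"].round(0))
p=shot("wrist");save(p,"w1.png")
for n in H:
    for m in masks_of(n,p)[:2]:
        if m["score"]>.3: print(n,round(m["score"],2),np.round(m["pixel"]),fit(p,m["pixels"],H[n],H[n],dict(backing=33,blank=32,pressure=30,face_mill=31.5)[n]))
for n in("rotary","lock_knob"):
  for m in masks_of(n,p)[:2]: print(n,m["score"],m["pixel"],m["pixels"].sum())
E
```

```text
time_s: 2.35
eef_pos: [580.5, -138.3, 251.3]
eef_rot: [[1.0, 0.003, 0.0], [0.003, -1.0, 0.0], [0.0, -0.0, -1.0]]
force: [-0.5, 0.1, 0.1]
width: 1.001
finger_force: 0.0
2.35 [ 580.5 -138.3  251.3] [[1.0, 0.003, 0.0], [0.003, -1.0, 0.0], [0.0, -0.0, -1.0]] [-21.   8.  91.   0.  81.  69.]
backing 0.54 [156. 172.] (array([599.74940558, -20.06275017]), 2191.3979782454553, np.int64(25247))
blank 0.64 [236. 332.] (array([ 473.41071745, -258.70489817]), 1785.9533430289011, np.int64(1191))
pressure 0.73 [145. 347.] (array([ 609.09491884, -262.93134444]), 1873.5144214759348, np.int64(1744))
rotary 0.57 [156.7, 168.7] 25523
lock_knob 0.69 [209.9, 48.2] 1058
lock_knob 0.39 [237.1, 333.2] 1189
```

View pics/w1.png

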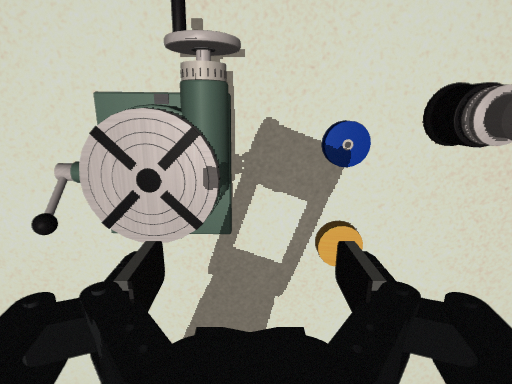

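```bash
cat > m.py <<'E'
from h import *
from scipy.optimize import least_squares
def lever(p,c,yaw,k):
    R=np.array([[np.cos(yaw),-np.sin(yaw)],[np.sin(yaw),np.cos(yaw)]])
    f=lambda a,y=yaw:np.append(c[:2]+R@[-70*np.cos(a),114],46+70*np.sin(a))
    s=least_squares(lambda a:proj(p,f(a[0]))-k,[.8]);return np.degrees(s.x[0]),f(s.x[0]),s.fun
def table(p,seed):
    """fit ellipse of the light steel top -> centre at z=85 via ring points"""
    hsv=cv2.cvtColor(p["img"],cv2.COLOR_RGB2HSV)
E
python3 - <<'E'
from m import *
p=shot("wrist")
c=at_z(p,180,148.5,85);print("table",c)
l,r,t,b=[at_z(p,*q,85) for q in((175,79),(175,218),(108,148),(242,148))];print(l,r,t,b)
w=at_z(p,43,203,87);yaw=np.arctan2(w[1]-c[1],w[0]-c[0]);print("wheel",w,np.hypot(*(w-c)[:2]),np.degrees(yaw))
for y in(yaw-.1,yaw,yaw+.1): print(np.degrees(y),lever(p,c,y,np.array([224,44])))
print("press",at_z(p,145,347.5,18))
m=masks_of("spanner",p)
hsv=cv2.cvtColor(p["img"],cv2.COLOR_RGB2HSV)
for n,lo,hi,h,r in(("blank",(10,100,60),(30,255,255),22,32),("pressure",(100,120,40),(130,255,255),18,30)):
    k=cv2.inRange(hsv,lo,hi)
    nn,lab,st,ce=cv2.connectedComponentsWithStats(k); i=1+np.argmax(st[1:,4]); print(n,st[i],ce[i],fit(p,lab==i,h,h,r), fit(p,lab==i,h,.01,r))
E
```

```text
table [576.04178577 -30.46451018  85.        ]
[581.78853719  44.6687597   85.        ] [ 581.46216363 -106.61381901   85.        ] [651.51837531 -37.36721425  85.        ] [502.00856708 -22.59377164  85.        ]
wheel [711.09952936 -96.62738929  87.        ] 150.3932201711592 -26.099580296539724
-31.829158247847957 (np.float64(12.460638900519577), array([578.09127173, 102.44024598,  61.10382064]), array([-50.18026016,  -2.17360999]))
-26.099580296539724 (np.float64(14.845424248218754), array([565.43024847, 101.67835321,  63.93485244]), array([-39.10633191,  -1.03484105]))
-20.370002345231487 (np.float64(18.155439442156982), array([553.36758407,  99.55906244,  67.81172027]), array([-28.3205824 ,   0.54658723]))
press [ 605.84624372 -266.82158641   18.        ]
blank [ 314  219   47   46 1236] [333.33252427 238.58009709] (array([ 471.90049828, -260.26086886]), 1785.3918052851222, np.int64(1236)) (array([ 476.03741373, -257.49034062]), 1514.4878071364947, np.int64(1236))
pressure [ 321  119   47   47 1619] [343.84928968 141.428042  ] (array([ 609.08547044, -263.71772228]), 1876.7243554946035, np.int64(1619)) (array([ 609.73523705, -261.73385447]), 1736.447832479491, np.int64(1619))
```

```bash
python3 - <<'E'
from m import *
p=shot("wrist")
c=at_z(p,180,148.5,85)
k=np.array([224,44.5])
def f(v):
    y,a=v;R=np.array([[np.cos(y),-np.sin(y)],[np.sin(y),np.cos(y)]])
    return np.append(c[:2]+R@[-70*np.cos(a),114],46+70*np.sin(a))
s=least_squares(lambda v:proj(p,f(v))-k,[0,.8]);print(np.degrees(s.x),f(s.x),s.fun)
for y in(-.05,0,.05): print(y,lever(p,c,y,k))
E
python3 -m creep '0.9 -40 -145 0 0;0.9 -40 -145 0 0;0.9 -40 -145 0 0;0.9 -40 -145 0 0;0.9 -40 -145 0 0'
python3 - <<'E'
from m import *
p=shot("wrist");save(p,"w2.png")
s=state();print(s["eef_pos"])
img=p["img"]
E
```

```text
[-0.43042581 47.6720823 ] [529.90939765  84.19498634  97.75121546] [ 2.84217094e-14 -1.13686838e-13]
-0.05 (np.float64(42.141081543042105), array([530.0456118 ,  86.29578452,  92.96709145]), array([-1.73237794,  1.01469768]))
0 (np.float64(48.654771245838525), array([529.94615041,  83.84410372,  98.55200302]), array([ 0.2440754 , -0.18411435]))
0.05 (np.float64(55.08592408801213), array([530.47589624,  81.69925227, 103.4007904 ]), array([ 1.4824421 , -1.35630217]))
time_s: 3.48
eef_pos: [539.8, 3.8, 251.5]
eef_rot: [[1.0, -0.001, 0.0], [-0.001, -1.0, -0.001], [0.0, 0.001, -1.0]]
force: [0.1, -0.1, -0.6]
width: 0.903
finger_force: 0.0
[539.85503335   3.48608248 251.37490488]
```

View pics/w2.png

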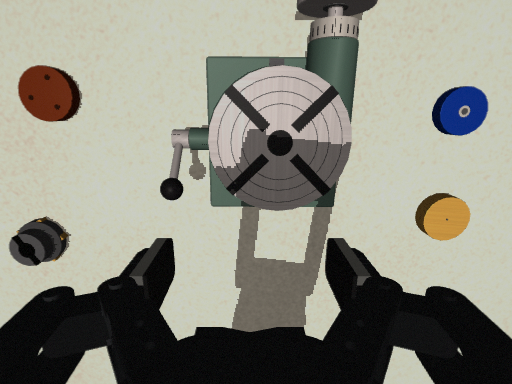

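```bash
python3 - <<'E'
from m import *
p=shot("wrist");hsv=cv2.cvtColor(p["img"],cv2.COLOR_RGB2HSV)
print("press dot",at_z(p,111.5,464.5,18),"blank dot",at_z(p,219,446.5,22))
c=at_z(p,143,280,85);print("table",c,[at_z(p,*q,85).round(1) for q in((66,280),(210,280),(140,209),(140,351))])
k=np.array([188.5,171.5])
def f(v):
    y,a=v;R=np.array([[np.cos(y),-np.sin(y)],[np.sin(y),np.cos(y)]])
    return np.append(c[:2]+R@[-70*np.cos(a),114],46+70*np.sin(a))
s=least_squares(lambda v:proj(p,f(v))-k,[0,.8]);print(np.degrees(s.x),f(s.x))
for n,lo,hi,h,r in(("blank",(10,100,60),(30,255,255),22,32),("pressure",(100,120,40),(130,255,255),18,30),("backing",(0,120,40),(9,255,255),18,33)):
    k=cv2.inRange(hsv,lo,hi)
    nn,lab,st,ce=cv2.connectedComponentsWithStats(k); i=1+np.argmax(st[1:,4]); print(n,st[i],ce[i],fit(p,lab==i,h,h,r), fit(p,lab==i,h,.01,r))
E
```

```text
press dot [ 608.21472171 -263.90968724   18.        ] blank dot [ 466.71682634 -265.06343178   22.        ]
table [576.76566537 -27.9896711   85.        ] [array([651.8, -25.9,  85. ]), array([502.1, -30. ,  85. ]), array([580. ,  46.8,  85. ]), array([ 579.8, -102.6,   85. ])]
[-2.36484251 41.76268712] [529.30037317  88.06771057  92.62327955]
blank [ 415  193   55   47 1880] [442.76382979 216.48776596] (array([ 466.12259607, -265.90911513]), 2067.852151809726, np.int64(1880)) (array([ 469.6700385 , -259.29023957]), 1618.1640225900337, np.int64(1880))
pressure [ 432   86   56   49 1883] [460.82580988 109.8842273 ] (array([ 609.4433959 , -264.14959012]), 2289.9569110758603, np.int64(1883)) (array([ 609.47484299, -258.94752182]), 1890.8166662821313, np.int64(1883))
backing [  18   66   55   56 2289] [45.04805592 93.1170817 ] (array([630.21374647, 259.85215668]), 2816.1602645551648, np.int64(2289)) (array([629.84953757, 255.02768377]), 2389.3873306448877, np.int64(2289))
```

```bash
python3 -m creep '0 -12 -83 50 0;0 -12 -83 100 0;0 -12 -83 125 0;0 -12 -83 125 0;0 -12 -83 125 0;0 -12 -83 125 0'
python3 - <<'E'
from m import *
print(state()["eef_pos"]);p=shot("wrist");save(p,"w3.png")
E
```

```text
time_s: 4.32
eef_pos: [529.5, 86.8, 128.7]
eef_rot: [[1.0, -0.002, 0.004], [-0.002, -1.0, -0.0], [0.004, 0.0, -1.0]]
force: [0.3, -0.1, -0.0]
width: 0.0
finger_force: 0.0
[529.54418067  86.80043556 128.73953538]
```

View pics/w3.png

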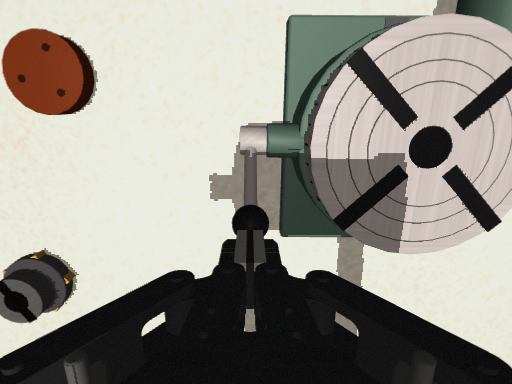

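The picture shows the knob at (222,250), right under the shut fingertips. I'll push it along its arc.

```bash
python3 -m creep '0 -3 0 22 0;0 -12 0 34 0;0 -17 0 43 0;0 -20 0 52 0;0 -22 0 61 0;0 -23 0 70 0;0 -22 0 78 0;0 -21 0 84 0;0 -21 0 87 0;0 -21 0 87 0'
```

```text
time_s: 5.62
eef_pos: [507.2, 87.4, 44.1]
eef_rot: [[1.0, -0.0, -0.001], [-0.0, -1.0, -0.0], [-0.001, 0.0, -1.0]]
force: [-19.3, -1.4, 39.0]
width: -0.004
finger_force: 19.3
```

```bash
python3 -m creep '0 0 0 -50 0;0 0 0 -108 0;1 50 -80 -108 0;1 110 -140 -108 0;1 122 -171 -108 0;1 122 -171 -108 0;1 122 -171 -108 0;1 122 -171 -108 0'
python3 - <<'E'
from m import *
print(state()["eef_pos"]);p=shot("wrist");save(p,"w4.png")
hsv=cv2.cvtColor(p["img"],cv2.COLOR_RGB2HSV)
k=cv2.inRange(hsv,(0,120,40),(9,255,255))
nn,lab,st,ce=cv2.connectedComponentsWithStats(k); i=1+np.argmax(st[1:,4]); print(st[i],ce[i],fit(p,lab==i,18,18,33), fit(p,lab==i,18,.01,33))
E
```

```text
time_s: 6.62
eef_pos: [628.5, 257.6, 147.4]
eef_rot: [[1.0, -0.001, -0.0], [-0.001, -1.0, -0.0], [-0.0, 0.0, -1.0]]
force: [-1.0, 0.4, -0.4]
width: 1.002
finger_force: 0.0
[628.49527921 257.61783884 147.41631147]
[ 219  150   67   66 3013] [251.77231995 182.8778626 ] (array([629.23062603, 256.12299397]), 3665.3155606015353, np.int64(3013)) (array([630.18997551, 256.1494885 ]), 3559.750369914109, np.int64(3013))
```

View pics/w4.png

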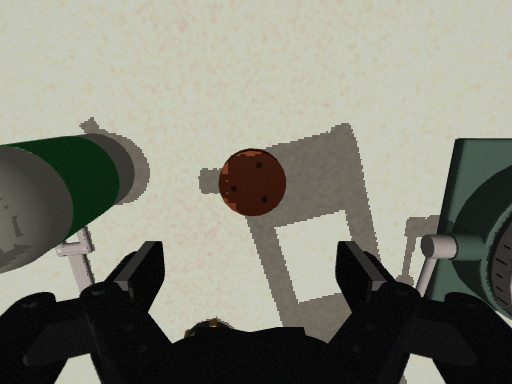

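```bash
python3 -m creep '1 2 1 55 0;1 2 1 110 0;1 2 1 140 0;1 2 1 149 0;1 2 1 149 0;0 2 1 149 0;0 2 1 149 0;0 2 1 149 0;0 2 1 149 0'
```

```text
time_s: 7.8
eef_pos: [633.0, 258.0, 1.7]
eef_rot: [[1.0, -0.001, 0.005], [-0.001, -1.0, 0.001], [0.005, -0.001, -1.0]]
force: [-1.6, -0.5, 7.9]
width: 0.741
finger_force: 66.6
```

```bash
python3 -m creep '0 0 0 -20 0;0 0 0 -60 0;0 0 0 -115 0;0 -15 60 -135 0;0 -25 120 -135 0;0 -40 180 -135 0;0 -50 240 -135 0;0 -54 283 -135 0;0 -54 283 -135 0;0 -54 283 -135 0'
python3 - <<'E'
from m import *
s=state();print(s["eef_pos"],s["force"],s["width"],s["eef_rot"].round(4).tolist());p=shot("wrist");save(p,"w5.png")
E
```

```text
time_s: 9.05
eef_pos: [576.8, -25.2, 134.4]
eef_rot: [[1.0, -0.001, 0.001], [-0.001, -1.0, 0.0], [0.001, -0.0, -1.0]]
force: [-0.2, 0.8, -0.5]
width: 0.742
finger_force: 66.0
[576.84796486 -25.19825756 134.3602462 ] [-0.24812104  0.75198238 -0.51285132] 0.7421666585919776 [[1.0, -0.001, 0.0013], [-0.001, -1.0, 0.0003], [0.0013, -0.0003, -1.0]]
```

View pics/w5.png

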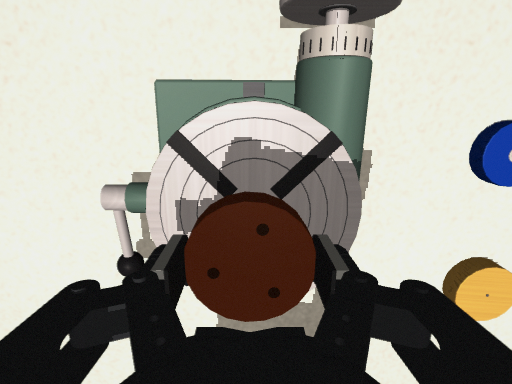

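```bash
cat >> m.py <<'E'
def held(p,lo,hi,top,h,r):
    hsv=cv2.cvtColor(p["img"],cv2.COLOR_RGB2HSV);k=cv2.inRange(hsv,lo,hi)
    nn,lab,st,ce=cv2.connectedComponentsWithStats(k); i=1+np.argmax(st[1:,4])
    ct=max(cv2.findContours((lab==i).astype(np.uint8),cv2.RETR_EXTERNAL,cv2.CHAIN_APPROX_NONE)[0],key=cv2.contourArea)
    hull=cv2.convexHull(ct);m=np.zeros(k.shape,np.uint8);cv2.fillConvexPoly(m,hull,1)
    return st[i],fit(p,m>0,top,h,r)
def rim(p):
    """rim of steel top: radial edge search from projected circle guess; returns centre at z=85"""
    g=cv2.GaussianBlur(cv2.cvtColor(p["img"],cv2.COLOR_RGB2HSV)[...,1],(3,3),0).astype(float)
    def run(c):
        P=[]
        for t in np.linspace(0,2*np.pi,120,endpoint=False):
            rs=np.arange(68,84,.5)
            q=np.array([proj(p,[c[0]+r*np.cos(t),c[1]+r*np.sin(t),85]) for r in rs])
            v=cv2.remap(g.astype(np.float32),q[:,1].astype(np.float32),q[:,0].astype(np.float32),1).ravel()
            d=np.abs(v[4:]-v[:-4]);j=d.argmax()
            if d[j]>25 and q.min()>0 and q[:,0].max()<383: P.append((c[0]+rs[j+2]*np.cos(t),c[1]+rs[j+2]*np.sin(t)))
        P=np.array(P)
        s=least_squares(lambda x:np.hypot(P[:,0]-x[0],P[:,1]-x[1])-76,c,loss='soft_l1');return s.x,len(P),np.median(np.abs(s.fun))
    c=np.array([576.5,-28.5])
    for _ in range(4): c,n,e=run(c)
    return c,n,e
E
python3 - <<'E'
from m import *
p=shot("wrist");s=state();b=s["eef_pos"][2]-1.7
print(s["eef_pos"],held(p,(0,120,40),(9,255,255),b+18,18,33),rim(p))
E
```

```text
[576.7600209  -24.32575589 133.83014213] (array([  184,   200,   132,   122, 11839], dtype=int32), (array([572.78945029, -24.22762397]), 13816.249848509673, np.int64(12917))) (array([576.927291 , -27.0577642]), 61, np.float64(0.4727226852542401))
```

```bash
python3 - <<'E'
from m import *
E=[]
for i in range(4):
    p=shot("wrist");s=state();E.append(s["eef_pos"])
    b=133-1.7
    hsv=cv2.cvtColor(p["img"],cv2.COLOR_RGB2HSV)
    k=cv2.inRange(hsv,(0,100,20),(12,255,255))
    nn,lab,st,ce=cv2.connectedComponentsWithStats(k); j=1+np.argmax(st[1:,4]);x,y,w,h,_=st[j]
    near=at_z(p,y+h-.5,x+w/2,b+18);l=at_z(p,y+h-66,x,b+18);r=at_z(p,y+h-66,x+w,b+18)
    print(st[j],near.round(1),l.round(1),r.round(1),held(p,(0,100,20),(12,255,255),b+18,18,33),held(p,(0,100,20),(12,255,255),b+18,.01,33)[1],rim(p))
print(np.array(E).round(1).tolist(),s["joint_pos"])
E
```

```text
[  184   192   132   130 13428] [541.  -24.  149.3] [578.8   8.1 149.3] [578.9 -56.  149.3] (array([  184,   192,   132,   130, 13428], dtype=int32), (array([573.93230401, -23.76410825]), 13771.755302978097, np.int64(13601))) (array([576.19773091, -23.76684153]), 12951.312919075135, np.int64(13601)) (array([577.01734291, -27.10281957]), 65, np.float64(0.47711180885244175))
[  184   192   132   130 13425] [541.1 -23.9 149.3] [578.9   8.2 149.3] [579.  -55.8 149.3] (array([  184,   192,   132,   130, 13425], dtype=int32), (array([573.98137579, -23.62851235]), 13807.0936968748, np.int64(13599))) (array([576.24696718, -23.62978876]), 12984.862772324588, np.int64(13599)) (array([577.08025389, -26.9456198 ]), 66, np.float64(0.5505166513729662))
[  184   192   132   130 13417] [541.2 -23.9 149.3] [578.9   8.1 149.3] [579.  -55.8 149.3] (array([  184,   192,   132,   130, 13417], dtype=int32), (array([574.0195037 , -23.65923917]), 13846.761924781837, np.int64(13587))) (array([576.28485764, -23.66052451]), 13022.72970640927, np.int64(13587)) (array([576.94849954, -27.31781925]), 66, np.float64(0.49636418283629524))
[  184   192   132   130 13423] [541.2 -24.  149.3] [578.9   8.  149.3] [579.  -55.9 149.3] (array([  184,   192,   132,   130, 13423], dtype=int32), (array([574.05083439, -23.75154179]), 13867.737736101146, np.int64(13600))) (array([576.31442806, -23.75241041]), 13043.30362430145, np.int64(13600)) (array([577.02720914, -26.86986793]), 62, np.float64(0.5704334543566674))
[[576.7, -24.2, 133.7], [576.7, -24.2, 133.5], [576.6, -24.3, 133.4], [576.6, -24.4, 133.3]] [-1.02582853e+01  1.12688518e+01  1.00008237e+02  7.61184213e-03
  6.87306410e+01  7.96793733e+01]
```

```bash
python3 -m creep '0 3 2 15 0;0 3 2 35 0;0 3 2 35 0;0 3 2 35 0;0 3 2 35 0'
cat >> m.py <<'E'
def two(lo,hi,h,r,z0,z1=None):
    """held disc centre vs table rim, both from wrist view, plus TCP"""
    for i in range(2):
        p=shot("wrist");s=state();b=s["eef_pos"][2]-z0
        print("tcp",s["eef_pos"].round(1),"bottom",round(b,1),"disc",held(p,lo,hi,b+h,h,r),"rim",rim(p))
E
python3 - <<'E'
from m import *
two((0,100,20),(12,255,255),18,33,1.7)
E
```

```text
time_s: 9.98
eef_pos: [580.0, -27.6, 98.9]
eef_rot: [[1.0, -0.001, 0.001], [-0.001, -1.0, -0.0], [0.001, 0.0, -1.0]]
force: [-0.5, -0.2, -0.2]
width: 0.748
finger_force: 66.0
tcp [580.1 -27.6  99. ] bottom 97.3 disc (array([  184,   192,   132,   130, 13464], dtype=int32), (array([577.63891417, -27.06690302]), 13965.83747522952, np.int64(13630))) rim (array([576.96966588, -27.19866818]), 53, np.float64(0.46397232116703435))
tcp [580.  -27.6  99. ] bottom 97.3 disc (array([  184,   192,   132,   130, 13461], dtype=int32), (array([577.64764441, -27.05008522]), 13949.956270115566, np.int64(13630))) rim (array([577.01710648, -27.29260835]), 51, np.float64(0.24809343676992057))
```

```bash
python3 -m creep '0 0 0 5 0;0 0 0 8 0;0 0 0 10 0;0 0 0 10 0;0 0 0 10 0'
```

```text
time_s: 10.7
eef_pos: [579.6, -27.5, 88.3]
eef_rot: [[1.0, -0.001, 0.0], [-0.001, -1.0, -0.0], [0.0, 0.0, -1.0]]
force: [0.0, 0.3, -1.9]
width: 0.744
finger_force: 66.0
```

```bash
python3 -m creep '0 0 0 1 0;0 0 0 2 0;0 0 0 2 0;0 0 0 2 0'
```

```text
time_s: 11.2
eef_pos: [579.6, -27.5, 86.7]
eef_rot: [[1.0, -0.001, 0.0], [-0.001, -1.0, -0.0], [0.0, 0.0, -1.0]]
force: [-1.7, 0.0, 4.2]
width: 0.743
finger_force: 66.5
```

```bash
python3 -m creep '1 0 0 0 0;1 0 0 0 0;1 0 0 0 0;1 0 0 -30 0;1 -10 20 -70 0;1 -50 80 -70 0;1 -90 150 -70 0;1 -112 237 -70 0;1 -112 237 -70 0;1 -112 237 -70 0'
python3 - <<'E'
from m import *
p=shot("wrist");save(p,"w6.png");print(state()["eef_pos"])
print(held(p,(10,100,30),(30,255,255),22,22,32),rim(p))
E
```

```text
time_s: 12.45
eef_pos: [466.2, -267.9, 156.5]
eef_rot: [[1.0, -0.006, 0.0], [-0.006, -1.0, -0.001], [0.0, 0.001, -1.0]]
force: [0.7, 0.9, -0.1]
width: 1.001
finger_force: 0.0
[ 466.77201407 -265.94177096  156.29731669]Traceback (most recent call last):
  File "<stdin>", line 3, in <module>
  File "m.py", line 30, in rim
    for _ in range(4): c,n,e=run(c)
                             ~~~^^^
  File "m.py", line 28, in run
    s=least_squares(lambda x:np.hypot(P[:,0]-x[0],P[:,1]-x[1])-76,c,loss='soft_l1');return s.x,len(P),np.median(np.abs(s.fun))
    return func(*args, **kwargs)
    vector_fun = VectorFunction(
        fun_wrapped,
    ...<6 lines>...
        workers=workers
    )
    self._update_fun()
    ~~~~~~~~~~~~~~~~^^
    self.f = self.fun_wrapped(xp_copy(self.x))
             ~~~~~~~~~~~~~~~~^^^^^^^^^^^^^^^^^
    return np.atleast_1d(self.fun(x))
                         ~~~~~~~~^^^
    return self.f(x, *self.args, **self.kwargs)
           ~~~~~~^^^^^^^^^^^^^^^^^^^^^^^^^^^^^^
  File "m.py", line 28, in <lambda>
    s=least_squares(lambda x:np.hypot(P[:,0]-x[0],P[:,1]-x[1])-76,c,loss='soft_l1');return s.x,len(P),np.median(np.abs(s.fun))
                                      ~^^^^^
IndexError: too many indices for array: array is 1-dimensional, but 2 were indexed
```

View pics/w6.png

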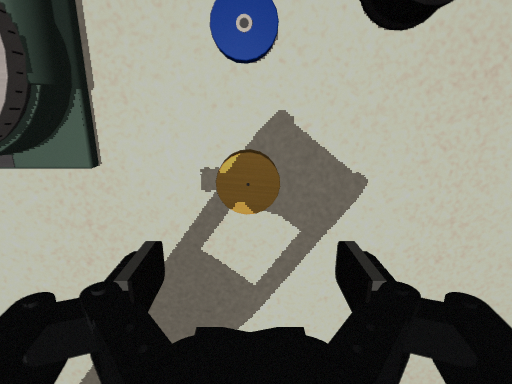

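The brass blank is centred at (184,248) and the blue disc's mark is at (23,244). I'll compute both offsets.

```bash
python3 - <<'E'
from m import *
p=shot("wrist");print([state()["eef_pos"].round(1) for _ in range(2)])
print(held(p,(10,100,30),(30,255,255),22,22,32),at_z(p,184,247.5,22),"press",at_z(p,22.5,243.5,18))
E
```

```text
[array([ 467.2, -264.6,  156.2]), array([ 467.2, -264.6,  156.2])]
(array([ 218,  150,   64,   65, 3231], dtype=int32), (array([ 466.66850731, -265.38203491]), 3360.3578628916293, np.int64(3287))) [ 467.22829373 -263.18050286   22.        ] press [ 609.60628687 -260.57358542   18.        ]
```

```bash
python3 -m creep '1 -1 0 55 0;1 -1 0 110 0;1 -1 0 140 0;1 -1 0 152 0;1 -1 0 152 0;1 -1 0 152 0;0 -1 0 152 0;0 -1 0 152 0;0 -1 0 152 0;0 -1 0 152 0'
```

```text
time_s: 13.8
eef_pos: [467.6, -265.7, 6.6]
eef_rot: [[1.0, -0.001, 0.002], [-0.001, -1.0, -0.002], [0.002, 0.002, -1.0]]
force: [-3.0, 0.5, 8.5]
width: 0.718
finger_force: 63.9
```

```bash
python3 -m creep '0 0 0 -20 0;0 0 0 -70 0;0 0 0 -130 0;0 20 -40 -150 0;0 50 -100 -150 0;0 80 -160 -150 0;0 100 -215 -150 0;0 111 -238 -150 0;0 111 -238 -150 0;0 111 -238 -150 0'
python3 - <<'E'
from m import *
two((10,100,20),(30,255,255),22,32,6)
E
```

```text
time_s: 15.05
eef_pos: [576.6, -26.8, 153.5]
eef_rot: [[1.0, -0.0, -0.002], [-0.0, -1.0, -0.0], [-0.002, 0.0, -1.0]]
force: [-0.6, -0.9, -6.2]
width: 0.713
finger_force: 69.2
tcp [576.7 -27.2 153.6] bottom 147.6 disc (array([  186,   183,   128,   133, 12764], dtype=int32), (array([576.82977121, -26.26762658]), 13428.730596986716, np.int64(13029))) rim (array([577.098206  , -27.13819582]), 53, np.float64(0.40485450941126544))
tcp [576.8 -27.5 153.8] bottom 147.8 disc (array([  186,   183,   128,   133, 12765], dtype=int32), (array([576.96190118, -26.75086298]), 13445.08426523069, np.int64(13040))) rim (array([577.16640103, -27.07874657]), 53, np.float64(0.3823936773663803))
```

```bash
python3 -m creep '0 0 0 15 0;0 0 0 30 0;0 0 0 36 0;0 0 0 36 0;0 0 0 36 0;0 0 0 36 0'
python3 - <<'E'
from m import *
two((10,100,20),(30,255,255),22,32,6)
E
```

```text
time_s: 15.9
eef_pos: [578.1, -26.6, 119.0]
eef_rot: [[1.0, -0.0, 0.001], [-0.0, -1.0, -0.0], [0.001, 0.0, -1.0]]
force: [-0.9, 0.3, -6.3]
width: 0.716
finger_force: 69.2
tcp [578.  -26.5 118.9] bottom 112.9 disc (array([  186,   186,   128,   130, 12772], dtype=int32), (array([578.06488118, -26.0392201 ]), 13387.325296511292, np.int64(12990))) rim (array([578.22597065, -27.47351632]), 68, np.float64(1.0809134958745403))
tcp [577.9 -26.5 118.8] bottom 112.8 disc (array([  186,   187,   128,   129, 12768], dtype=int32), (array([577.90660991, -26.0495968 ]), 13378.616331048077, np.int64(12964))) rim (array([578.15334905, -27.14453032]), 65, np.float64(1.461536442283915))
```

```bash
python3 -m creep '0 0 1 4 0;0 0 1 6 0;0 0 1 7 0;0 0 1 8 0;0 0 1 8 0;0 0 1 8 0'
```

```text
time_s: 16.75
eef_pos: [577.6, -27.5, 110.4]
eef_rot: [[1.0, -0.0, 0.0], [-0.0, -1.0, -0.0], [0.0, 0.0, -1.0]]
force: [0.2, 0.2, -6.8]
width: 0.716
finger_force: 69.2
```

```bash
python3 -m creep '0 0 0 1 0;0 0 0 2 0;0 0 0 2 0;0 0 0 2 0'
```

```text
time_s: 17.25
eef_pos: [577.8, -27.6, 109.7]
eef_rot: [[1.0, -0.0, 0.0], [-0.0, -1.0, -0.0], [0.0, 0.0, -1.0]]
force: [-4.6, 1.4, 3.6]
width: 0.717
finger_force: 70.5
```

```bash
python3 -m creep '1 0 0 0 0;1 0 0 0 0;1 0 0 0 0;1 0 0 -30 0;1 0 0 -55 0;1 10 60 -55 0;1 20 120 -55 0;1 30 180 -55 0;1 31 234 -55 0;1 31 234 -55 0'
python3 -m creep '1 0 0 15 0;1 0 0 15 0;1 0 0 15 0'
python3 - <<'E'
from m import *
p=shot("wrist");print(state()["eef_pos"].round(1))
print(held(p,(100,100,20),(130,255,255),18,18,30))
E
```

```text
time_s: 18.5
eef_pos: [608.0, -265.9, 163.2]
eef_rot: [[1.0, -0.005, 0.0], [-0.005, -1.0, -0.001], [0.0, 0.001, -1.0]]
force: [0.3, 0.6, 0.3]
width: 1.001
finger_force: 0.0
time_s: 18.88
eef_pos: [608.4, -259.9, 147.9]
eef_rot: [[1.0, 0.001, -0.001], [0.001, -1.0, 0.001], [-0.001, -0.001, -1.0]]
force: [0.3, 0.4, 1.2]
width: 1.0
finger_force: 0.0
[ 608.7 -260.3  148.3]
(array([ 224,  152,   61,   62, 2736], dtype=int32), (array([ 609.07723691, -263.21113315]), 3042.207648254116, np.int64(2953)))
```

```bash
python3 -m creep '1 -1 2 55 0;1 -1 2 105 0;1 -1 2 133 0;1 -1 2 145 0;1 -1 2 145 0;1 -1 2 145 0;0 -1 2 145 0;0 -1 2 145 0;0 -1 2 145 0;0 -1 2 145 0'
```

```text
time_s: 20.18
eef_pos: [608.7, -264.2, 5.6]
eef_rot: [[1.0, -0.0, 0.003], [-0.0, -1.0, -0.002], [0.003, 0.002, -1.0]]
force: [-0.4, 1.2, 6.0]
width: 0.675
finger_force: 64.0
```

```bash
python3 -m creep '0 0 0 -20 0;0 0 0 -70 0;0 0 0 -130 0;0 -5 -50 -165 0;0 -10 -100 -165 0;0 -20 -150 -165 0;0 -30 -200 -165 0;0 -31 -235 -165 0;0 -31 -235 -165 0;0 -31 -235 -165 0'
python3 - <<'E'
from m import *
two((100,100,20),(130,255,255),18,30,6)
p=shot("wrist");save(p,"w7.png")
E
```

```text
time_s: 21.42
eef_pos: [576.7, -29.0, 169.2]
eef_rot: [[1.0, -0.0, 0.001], [-0.0, -1.0, -0.001], [0.001, 0.001, -1.0]]
force: [-0.5, -0.0, -0.9]
width: 0.67
finger_force: 64.4
tcp [576.8 -29.4 169. ] bottom 163.0 disc (array([  191,   190,   118,   116, 10107], dtype=int32), (array([577.31952356, -28.43811247]), 11131.134907760075, np.int64(10825))) rim (array([577.14352731, -27.06954636]), 50, np.float64(0.2761064603332244))
tcp [576.7 -29.6 168.8] bottom 162.8 disc (array([  191,   190,   118,   116, 10107], dtype=int32), (array([577.35088006, -28.89595384]), 11129.881643448141, np.int64(10828))) rim (array([577.14176611, -27.1787499 ]), 50, np.float64(0.05703748606713788))
```

View pics/w7.png

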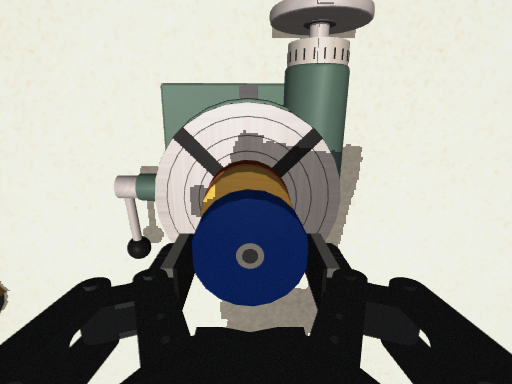

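```bash
python3 -m creep '0 0 -2 15 0;0 0 -2 28 0;0 0 -2 30 0;0 0 -2 30 0;0 0 -2 30 0;0 0 -2 30 0'
python3 - <<'E'
from m import *
two((100,100,20),(130,255,255),18,30,6)
E
```

```text
time_s: 22.32
eef_pos: [576.9, -26.6, 138.9]
eef_rot: [[1.0, -0.0, 0.001], [-0.0, -1.0, -0.0], [0.001, 0.0, -1.0]]
force: [0.8, 0.1, -1.1]
width: 0.671
finger_force: 64.5
tcp [576.8 -26.5 138.8] bottom 132.8 disc (array([  191,   190,   118,   116, 10124], dtype=int32), (array([577.54949574, -26.02687488]), 11151.281360164634, np.int64(10833))) rim (array([577.13662606, -27.45033639]), 71, np.float64(0.5693194085196751))
tcp [576.8 -26.5 138.7] bottom 132.7 disc (array([  191,   190,   118,   116, 10119], dtype=int32), (array([577.48026425, -25.97158077]), 11153.484298317693, np.int64(10828))) rim (array([577.1291518 , -27.18038112]), 74, np.float64(0.4964131878290843))
```

```bash
python3 -m creep '0 0 1 3 0;0 0 1 5 0;0 0 1 7 0;0 0 1 7 0;0 0 1 7 0'
```

```text
time_s: 23.05
eef_pos: [576.6, -27.5, 131.3]
eef_rot: [[1.0, -0.001, 0.0], [-0.001, -1.0, -0.0], [0.0, 0.0, -1.0]]
force: [1.0, -0.4, -1.9]
width: 0.67
finger_force: 64.5
```

```bash
python3 -m creep '0 0 0 1 0;0 0 0 2 0;0 0 0 2 0;0 0 0 2 0'
```

```text
time_s: 23.55
eef_pos: [576.7, -27.5, 130.5]
eef_rot: [[1.0, -0.0, 0.001], [-0.0, -1.0, -0.0], [0.001, 0.0, -1.0]]
force: [-3.5, -0.1, 6.2]
width: 0.67
finger_force: 65.3
```

Contact. I'll release, back off and check.

```bash
python3 -m creep '1 0 0 0 0;1 0 0 0 0;1 0 0 0 0;1 0 0 -30 0;1 0 0 -80 0;1 -60 0 -120 0;1 -60 0 -120 0;1 -60 0 -120 0;1 -60 0 -120 0'
python3 - <<'E'
from m import *
p=shot("wrist");save(p,"w8.png");print(state()["eef_pos"].round(1))
print(held(p,(100,100,20),(130,255,255),143,18,30),rim(p))
E
```

```text
time_s: 24.68
eef_pos: [516.5, -27.4, 247.8]
eef_rot: [[1.0, -0.001, -0.002], [-0.001, -1.0, 0.0], [-0.002, -0.0, -1.0]]
force: [-1.4, -0.1, -0.2]
width: 1.001
finger_force: 0.0
[516.5 -27.4 247.7]
(array([ 215,   84,   71,   73, 3859], dtype=int32), (array([577.62948103, -26.94292801]), 4253.049010342045, np.int64(4173))) (array([577.18627133, -27.11290087]), 12, np.float64(0.04708226952210737))
```

View pics/w8.png

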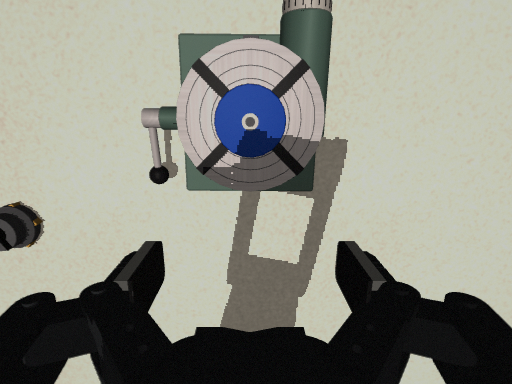

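The stack looks concentric, with its centre mark at (121,250). I'll check the lever angle from the knob at (175,159), and check the lower discs from the side masks.

```bash
python3 - <<'E'
from m import *
p=shot("wrist");c=np.array([577.,-27.5])
print(lever(p,c,0,np.array([175,159]))[0],lever(p,c,-.03,np.array([175,159]))[0],[proj(p,np.append(c+[-70*np.cos(a),114],46+70*np.sin(a))).round(1) for a in np.radians([-10,-4,0,40])])
for q in("side","scene"):
    p=shot(q)
    for n,top,h,r in(("blank",125,22,32),("backing",103,18,33),("pressure",143,18,30)):
        m=masks_of(n,p)[:1]
        print(q,n,[(m[0]["score"],m[0]["pixel"],proj(p,[577,-27.3,top-h/2]).round(1))] if m else None)
E
```

```text
-9.337917940246601 -7.498463473378114 [array([175. , 159.5]), array([177. , 157.8]), array([178. , 156.6]), array([172.5, 142. ])]
side blank None
side backing [(0.53, [190.7, 241.0], array([174.7, 246.2]))]
side pressure [(0.53, [164.8, 248.9], array([164.3, 246.2]))]
scene blank [(0.65, [207.5, 242.7], array([199.2, 244.8]))]
scene backing [(0.48, [240.6, 119.8], array([203.3, 245.1]))]
scene pressure [(0.71, [191.1, 244.4], array([194.9, 244.5]))]
```

```bash
python3 -c "
from workcell import *
print(hand_in())"
```

```text
the job is handed in; nothing more can be done
None
```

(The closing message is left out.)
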